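# Crank the goods lift to the free landing and push the carton across

## Task

One of the two landings beside the lift is taken by a stack of pans; the carton on the lift belongs on the other, free one. Turn the hand crank until the lift platform is level with the free landing, then gently push the carton straight across, without tipping it, until it is fully home against the end plate. Leave the platform at that height and do not disturb the other things on the table.

Things in the scene. Friction and masses are not known exactly. Their poses are not given: they have to be found in the camera images.
- lift: grey fixed base of a hand-cranked goods lift; origin on the table under the middle of its platform. x points away from the robot, y along the line landing - platform - landing, z up; it may be turned a little. 'lift' coordinates below are in this frame.
- platform_top (a point): middle of the lift platform's upper face. The platform is an aluminium plate, 150 mm (x) by 206 mm (y), that the crank moves straight up and down; its top starts 100 mm above the table. It cannot be pushed up or down by hand.
- crank (a joint): angle of the horizontal hand crank, rad, 0 at the start, range +-7.8 (positive counter-clockwise seen from above). Positive raises the platform, 40 mm a full turn, negative lowers it; it stays where it is left. At 0 the crank arm points along lift +x.
- crank_axis (a point): point on the crank's vertical axis at the height of crank_grip, 165 mm above the table; at lift x = -60 mm, y = -390 mm. The grey crank pedestal is 60 mm square and 100 mm tall; steel arm at 121 to 131 mm height.
- crank_grip (a point): the crank's grip, 55 mm from the axis: a flat upright wooden block fixed to the arm (it does not spin), 36 mm along the arm, 16 mm thick across it, from 131 to 185 mm above the table. This point is 20 mm below its top. Pinch it from above across its 16 mm thickness; the grip turns with the arm. x points outward along the arm.
- landing_high_top (a point): middle of the upper face of the taller landing, a fixed solid stainless pedestal 150 mm (x) by 153 mm (y), top 118 to 142 mm above the table. The landings stand either side of the platform at lift y = +185 and -185 mm; which on which side varies. Their edges along x slope down 5 mm over their last 15 mm; 6 mm gap to the platform.
- landing_low_top (a point): the same for the lower landing, top 58 to 82 mm above the table.
- stack: heavy round stack of aluminium pans, 100 mm diameter, top 196 mm above the table, that occupies one of the two landings and cannot be moved (at lift y = about +205 or -205 mm); origin at table height on its axis. The other landing is free.
- carton: closed brown carton standing on the lift platform, 130 mm (x) by 120 mm (y) by 80 mm tall, 0.5 to 0.9 kg, origin at the centre of its underside. Too wide to grip: it is pushed.
- end_left: upright aluminium end plate, 140 mm wide (x), 12 mm thick, 175 mm tall, at lift y = +271 mm (inner face at +265 mm); origin at its foot
- end_right: the same at lift y = -271 mm (inner face at -265 mm)
- spoon: bystander: wooden spoon 200 mm, lying on the table
- spatula: bystander: spatula 240 mm, lying
- bowl: bystander: steel bowl 120 mm across, 50 mm tall
- cup: bystander: aluminium cup 72 mm across, 80 mm tall
- jar: bystander: glass jar 70 mm across, 100 mm tall
- canister: bystander: round aluminium canister 110 mm across, 80 mm tall
- lid: bystander: aluminium lid 130 mm across with a knob, 36 mm tall
Things that resemble listed ones, but are neither listed nor needed, are in the scene too. Leave any blue or green look-alike of the carton alone.

How it is judged:
On the way:
1. platform level (within 4 mm) with the free landing, the carton still on the platform (((horizontal distance between stack and landing_high_top above 0.15 m and z of platform_top in the frame of landing_high_top between -0.004 and 0.004 m) or (horizontal distance between stack and landing_low_top above 0.15 m and z of platform_top in the frame of landing_low_top between -0.004 and 0.004 m)) and horizontal distance between carton and platform_top below 0.03 m), for 0.3 s.
At the end, for the whole second after the job is handed in: the carton rests flat and still on the free landing, within 10 mm of touching the end plate, square to it within 0.2 rad and within 35 mm of the lift's centre line, and the platform is still level with that landing within 6 mm (((horizontal distance between stack and landing_high_top above 0.15 m and z of platform_top in the frame of landing_high_top between -0.006 and 0.006 m and z of carton in the frame of landing_high_top between -0.004 and 0.004 m and horizontal distance between carton and landing_high_top below 0.06 m) or (horizontal distance between stack and landing_low_top above 0.15 m and z of platform_top in the frame of landing_low_top between -0.006 and 0.006 m and z of carton in the frame of landing_low_top between -0.004 and 0.004 m and horizontal distance between carton and landing_low_top below 0.06 m)) and (y of carton in the frame of lift above 0.195 m or y of carton in the frame of lift below -0.195 m) and x of carton in the frame of lift between -0.035 and 0.035 m and angle between the y axis of carton and the y axis of lift, either way round below 0.2 rad and angle between carton's own z axis and vertical below 0.05 rad and linear speed of carton below 0.01 m/s).
It fails at once if carton tipped by more than 0.35 rad (angle between carton's own z axis and vertical above 0.35 rad).
It fails at once if carton driven hard (over 40 N) into an end plate (contact force between carton and end_left above 40 N or contact force between carton and end_right above 40 N).
It fails at once if a bystander moved by more than 30 mm (distance of any of spoon, spatula, bowl, cup, jar, canister, lid from where it was at the start of the episode above 0.03 m).
It also fails if it takes over 72 s, if anything falls off the work surface, if the arm or the gripper's body presses on something with over 40 N, if the wrist force passes 120 N, or if a joint passes its speed limit or range.

## Robot

A 7-joint arm with a two-finger parallel gripper is mounted at the origin on the work surface. World frame = base frame: x ahead of the robot, y to its left, z up, the work surface at z = 0. Lengths are in m, angles in rad, forces in N, time in s.
With the tool pointing down it reaches from about 0.425 to 0.875 m from the base axis. Payload 9.9 kg.
Tool frame: the origin (TCP) lies on the centre line of the jaws, within the pads' length; the fingertips stand tips_ahead ahead of it and the grasp point (between the pads) lies 8 mm behind it (tips_ahead is the distance from the TCP to the fingertips, in m); z points along the fingers, y is the line along which they close (so a half turn about z gives the same grasp; the last joint's range is limited). The gripper opens to 85 mm and grips with 20 to 120 N. Pads are 22 mm wide; open, the fingers measure 114 mm over their backs; the gripper's body (76 mm by 85 mm) begins 54 mm behind the grasp point. The pads swing forward as they close: fully open they stand 13 mm farther back than shut.
Start: joints at [-1.416, 0.576, 0.025, 1.437, -0.015, 1.129, -0.057], TCP at [0.16, 0.656, 0.242] pointing down, gripper open.
Joint ranges: [-2.76, 2.76], [-0.34, 2.15], [-1.52, 1.57], [0.19, 2.46], [-1.09, 4.23], [0.17, 1.99], [-2.82, 2.82]. Speed limits (rad/s): [2.22, 2.22, 3.01, 3.01, 3.14, 3.14, 3.14].

## Interface

Orientations are given as a unit quaternion [x, y, z, w].
In Python, from plant import get_state, grab_frame, job_done, tips_ahead gives the robot as it stands.
- The arm moves only by the tool step_arm, never from a script. Its arguments are lists of equal length, an entry for each row: "gripper": the finger opening in cm, from 0 to 8.54; "slide": the shift along the tool's x, y, z in cm, a list of three; "angular": the turn, a rotation vector about the tool's x, y, z in degrees, a list of three. In form: {"gripper": [gripper, ...], "slide": [[tx, ty, tz], ...], "angular": [[ax, ay, az], ...]}. A call has 1 to 12 rows; each row shifts and turns the commanded pose from where the row before left it, along the tool's axes as they then stand; what a row does not reach is not made up. A row lasts 1/12 s, in which the tool goes at most 41.7 mm and 7.16 degrees, less where a joint would pass 70% of its speed; a pose out of reach is approached as far as the arm can. A call with a gripper value outside its range is refused whole. The fingers move at their own pace and stop on an object; the grip force is fixed at half the most. Time passes only in rows, so rows that do not move let the fingers close. It gives the time, the measured TCP pose, the force, the opening and the grip force at its end, in the units of the state.
- get_state(): the state, without advancing time (a new reading comes with each control period).
- grab_frame(name): name is "side" or "top" or "wrist"; returns a dict with "pixels" (480x640x3 uint8, red, green, blue), "camera_matrix" (3x3 intrinsics, pixels), "k1" (the pictures are not rectified: a ray, as slopes to the right and down, at radius r is drawn at 1 + k1 r^2 times it, then the intrinsics apply), "world_from_camera" (4x4, takes a point from camera to world coordinates). Camera axes: x right, y down, z forward; pixel columns grow to the right and rows downward; lengths in m; the calibration is good to about 2 mm. A picture is of the moment at which its call begins. There is no depth.
- job_done(): hands the job in; it is judged then, once.
The state is a dict: "t": time; "joint_positions": joint angles; "dq": joint speeds; "joint_efforts": joint torques, N m; "tcp_pos": TCP position; "tcp_rot": TCP orientation; "force": force on the tool from outside, world axes, zero at the start; "wrist_torque": the same for the moment, N m; "grip_width": finger opening in m; "gripper_force": force on a finger pad.
Only numpy, scipy, OpenCV 4.12 (cv2) and the standard library are available. Lean on these libraries where they do the work, as an engineer would, in place of code of your own. Each camera call takes 0.05 s, during which the arm holds its last target. There are 200 camera calls.

## Working session

There is one attempt and no reset: what is moved stays moved. The work goes in short steps, Python scripts to look and compute and a tool call to move; the robot and the scene stay as the last step left them, time stands still between calls to the robot, and variables do not carry over. Pictures are saved under pics/ and viewed, at most 10 in all, crops included, and the job is handed in when it is done.

Besides the shell and the picture viewer there is one more tool, called after "Emit:" as name(argument=value, ...) on one line, values as JSON. step_arm: Moves the arm, as the interface text tells. Its arguments: {"type":"object","properties":{"gripper":{"type":"array"},"slide":{"type":"array"},"angular":{"type":"array"}},"required":["gripper","slide","angular"]}

```bash
mkdir -p pics; ls; python3 - <<'E'
from plant import *
import cv2,numpy as np
s=get_state();print(s,tips_ahead)
for n in("side","top"):
    f=grab_frame(n);cv2.imwrite(f"pics/{n}0.png",f["pixels"][:,:,::-1]);print(n,f["camera_matrix"],f["k1"],f["world_from_camera"])
    np.savez(f"{n}0.npz",**f)
E
```

```text
pics
{'t': 0.0, 'joint_positions': array([-1.41580509,  0.57653555,  0.02484125,  1.43789817, -0.01497674,
        1.12899328, -0.05647331]), 'dq': array([-0.00080042,  0.00063118, -0.00184685,  0.00041922,  0.00014126,
        0.00139023, -0.00239149]), 'joint_efforts': array([-1.71321885e-04, -7.65764380e+01,  2.25080498e+00, -2.85983580e+01,
        1.54229812e-02,  1.29098151e-02,  5.27050936e-07]), 'tcp_pos': array([0.15955414, 0.65543136, 0.24144375]), 'tcp_rot': array([ 1.19075742e-01,  9.92884831e-01, -8.23651048e-04, -4.55918945e-05]), 'force': array([-0.18209616, -0.20574201, -0.10208248]), 'wrist_torque': array([ 0.03783028,  0.04015259, -0.03318774]), 'gripper_force': 0.0, 'grip_width': 0.08555703040259373} 0.011
side [[595.58350402   0.         317.32860111]
 [  0.         595.58350402 236.5645193 ]
 [  0.           0.           1.        ]] -0.16400985158128764 [[ 0.84422955 -0.37377461  0.38414711 -0.05048071]
 [-0.53562783 -0.56230416  0.63001338 -0.84901186]
 [-0.01947549 -0.7376358  -0.67491787  1.05311663]
 [ 0.          0.          0.          1.        ]]
top [[524.39108838   0.         321.53314553]
 [  0.         524.39108838 238.45187409]
 [  0.           0.           1.        ]] -0.07280976986375702 [[-0.01709849 -0.98023343  0.19710419  0.19744804]
 [-0.99983844  0.01566961 -0.00880675  0.02029806]
 [ 0.00554412 -0.19722293 -0.98034299  1.52995792]
 [ 0.          0.          0.          1.        ]]
```

View pics/top0.png

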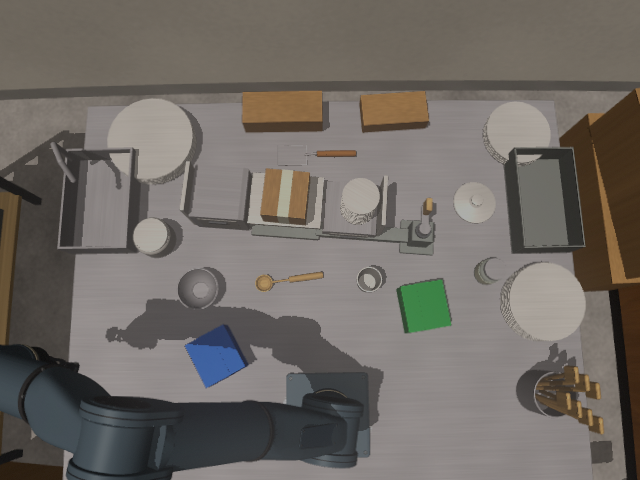

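View pics/side0.png

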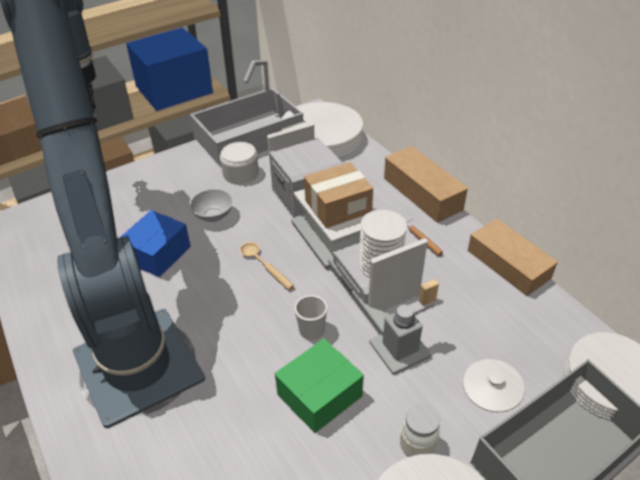

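The stack stands on the right-hand landing (top view about 361,200), so the free landing is the left one (about 219,195). The grip is at about (429,205) and the carton at (286,195). Next I zoom in for exact corners.

```bash
cat > h.py <<'E'
import numpy as np,cv2
def load(n): return dict(np.load(n))
def ray(f,u,v):
    K=f["camera_matrix"];k=float(f["k1"])
    x=cv2.undistortPoints(np.array([[[u,v]]],float),K,np.array([k,0,0,0.]),None,None)[0,0]
    T=f["world_from_camera"];return T[:3,3],T[:3,:3]@np.array([x[0],x[1],1.])
def onz(f,u,v,z):
    o,d=ray(f,u,v);return o+d*(z-o[2])/d[2]
def two(f,p,g,q):
    o,d=ray(f,*p);a,b=ray(g,*q);s=np.linalg.lstsq(np.c_[d,-b],a-o,rcond=None)[0]
    P,Q=o+d*s[0],a+b*s[1];return (P+Q)/2,np.linalg.norm(P-Q)
def proj(f,P):
    T=f["world_from_camera"];c=T[:3,:3].T@(np.asarray(P)-T[:3,3]);x=c[:2]/c[2];x=x*(1+float(f["k1"])*(x@x));K=f["camera_matrix"]
    return K[0,0]*x[0]+K[0,2],K[1,1]*x[1]+K[1,2]
E
python3 - <<'E'
import cv2
a=cv2.imread("pics/top0.png")[140:260,170:450];cv2.imwrite("pics/topc.png",cv2.resize(a,(784,336),interpolation=cv2.INTER_CUBIC))
a=cv2.imread("pics/side0.png")[110:370,250:450];cv2.imwrite("pics/sidec.png",cv2.resize(a,(460,598),interpolation=cv2.INTER_CUBIC))
E
```

```text
(no output)
```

View pics/topc.png

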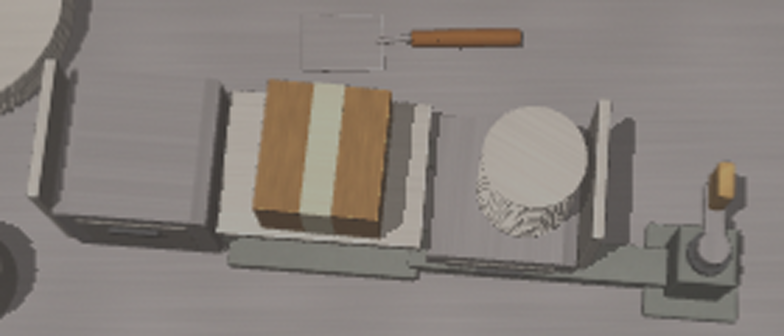

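View pics/sidec.png

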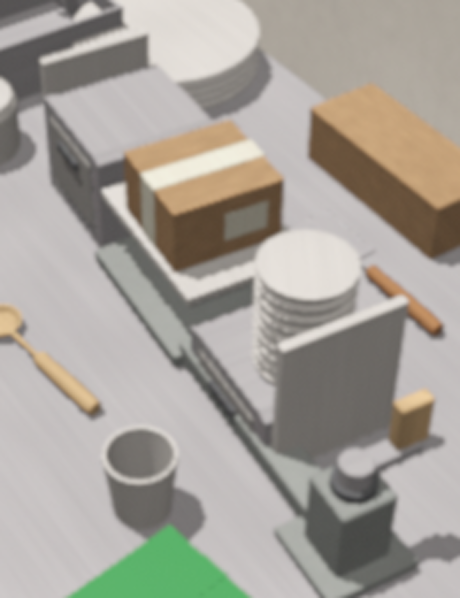

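The left, free landing is the taller one: its top is clearly above the platform in the side view. Corners are taken from these crops; converting them now.

```bash
python3 - <<'E'
from h import *
np.set_printoptions(precision=4,suppress=True)
t,s=load("top0.npz"),load("side0.npz")
T=lambda x,y:(170+(x+.5)/2.8-.5,140+(y+.5)/2.8-.5)
S=lambda x,y:(250+(x+.5)/2.3-.5,110+(y+.5)/2.3-.5)
eL=[onz(t,*T(*p),.175) for p in((50,62),(35,195))];eR=[onz(t,*T(*p),.175) for p in((604,102),(600,236))]
print("L",eL,"R",eR)
cL,cR=sum(eL)/2,sum(eR)/2;d=cL-cR;print("len",np.linalg.norm(d),"yaw",np.arctan2(-d[0],d[1]))
print("widths",np.linalg.norm(eL[0]-eL[1]),np.linalg.norm(eR[0]-eR[1]))
yaw=np.arctan2(-d[0],d[1]);o=(cL+cR)/2;o[2]=0
c,n=np.cos(yaw),np.sin(yaw);R=np.array([[c,-n,0],[n,c,0],[0,0,1]])
print("origin",o)
for nm,P in dict(axis=(-.06,-.39,.165),grip=(-.005,-.39,.165),land=(0,.185,.13),plat=(0,0,.1)).items():print(nm,o+R@P)
for h in(.131,.185):print("axis z pred topc",h,[(np.array(proj(t,o+R@np.array((x,-.39,h))))-(170,140))*2.8 for x in(-.06,-.005)])
print("grip top",onz(t,*T(726,167),.185), "axis knob",onz(t,*T(712,247),.14))
ct=[onz(t,*T(*p),.18) for p in((267,80),(392,90),(379,222),(255,211))];print("carton",ct,sum(ct)/4)
print("landing pts: nearleft",two(t,T(55,213),s,S(47,103)),"lft/right",two(t,T(205,82),s,S(212,118)))
# line of landing near edge: intersect chamfer
cc=sum(ct)/4;print("carton in lift",R.T@(cc-o))
np.savez("lift.npz",o=o,R=R,yaw=yaw)
E
```

```text
L [array([0.689 , 0.3702, 0.175 ]), array([0.5553, 0.3796, 0.175 ])] R [array([ 0.6393, -0.1677,  0.175 ]), array([ 0.5065, -0.1583,  0.175 ])]
len 0.5401773750433658 yaw -0.09141252707365413
widths 0.13403064851909022 0.1331796823135842
origin [0.5975 0.1059 0.    ]
axis [ 0.5022 -0.2769  0.165 ]
grip [ 0.5569 -0.282   0.165 ]
land [0.6144 0.2902 0.13  ]
plat [0.5975 0.1059 0.1   ]
axis z pred topc 0.131 [array([714.4505, 247.6337]), array([716.3402, 193.3877])]
axis z pred topc 0.185 [array([725.8108, 235.2809]), array([727.6646, 179.0913])]
grip top [ 0.5698 -0.2803  0.185 ] axis knob [ 0.5018 -0.2718  0.14  ]
carton [array([0.6648, 0.1576, 0.18  ]), array([0.6527, 0.037 , 0.18  ]), array([0.5221, 0.0509, 0.18  ]), array([0.5348, 0.1682, 0.18  ])] [0.5936 0.1034 0.18  ]
landing pts: nearleft (array([0.5501, 0.3729, 0.1228]), np.float64(0.0004555971339370776)) lft/right (array([0.6823, 0.2229, 0.1353]), np.float64(0.006045694450675208))
carton in lift [-0.0037 -0.0029  0.18  ]
```

Emit:
step_arm(gripper=[0, 0, 0, 0, 0, 0, 0, 0, 0, 0, 0, 0], slide=[[-2.64, -1.24, 0], [-2.64, -1.24, 0], [-2.64, -1.24, 0], [-2.64, -1.24, 0], [-2.64, -1.24, 0], [-2.64, -1.24, 0], [-2.64, -1.24, 0], [-2.64, -1.24, 0], [-2.64, -1.24, 0], [-2.64, -1.24, 0], [-2.64, -1.24, 0], [-2.64, -1.24, 0]], angular=[[0, 0, 0], [0, 0, 0], [0, 0, 0], [0, 0, 0], [0, 0, 0], [0, 0, 0], [0, 0, 0], [0, 0, 0], [0, 0, 0], [0, 0, 0], [0, 0, 0], [0, 0, 0]])

```text
t: 1.1
tcp_pos: [0.4331, 0.4352, 0.242]
tcp_rot: [0.119, 0.993, -0.0, -0.0]
force: [-0.4, -0.4, -0.5]
grip_width: -0.0002
gripper_force: 0.0
```

Emit:
step_arm(gripper=[0, 0, 0, 0, 0, 0, 0, 0, 0, 0, 0, 0], slide=[[-2.64, -1.24, 0], [-2.64, -1.24, 0], [-2.64, -1.24, 0], [-2.64, -1.24, 0], [-2.64, -1.24, 0], [-2.64, -1.24, 0], [-2.64, -1.24, 0], [-2.64, -1.24, 0], [0, 0, 2.5], [0, 0, 2.5], [0, 0, 2.2], [0, 0, 0]], angular=[[0, 0, 0], [0, 0, 0], [0, 0, 0], [0, 0, 0], [0, 0, 0], [0, 0, 0], [0, 0, 0], [0, 0, 0], [0, 0, 0], [0, 0, 0], [0, 0, 0], [0, 0, 0]])

```text
t: 2.1
tcp_pos: [0.6116, 0.2887, 0.1652]
tcp_rot: [0.119, 0.993, -0.002, -0.003]
force: [-1.2, -0.5, -1.0]
grip_width: 0.0003
gripper_force: 0.0
```

Emit:
step_arm(gripper=[0, 0, 0, 0, 0, 0], slide=[[0, 0, 0.5], [0, 0, 0.4], [0, 0, 0.2], [0, 0, 0.2], [0, 0, 0], [0, 0, 0]], angular=[[0, 0, 0], [0, 0, 0], [0, 0, 0], [0, 0, 0], [0, 0, 0], [0, 0, 0]])

```text
t: 2.6
tcp_pos: [0.6142, 0.2901, 0.1579]
tcp_rot: [0.119, 0.993, 0.0, 0.0]
force: [-0.2, -0.2, -0.4]
grip_width: 0.0002
gripper_force: 0.0
```

Emit:
step_arm(gripper=[0, 0, 0, 0], slide=[[0, 0, 0.15], [0, 0, 0.15], [0, 0, 0], [0, 0, 0]], angular=[[0, 0, 0], [0, 0, 0], [0, 0, 0], [0, 0, 0]])

```text
t: 2.93
tcp_pos: [0.614, 0.29, 0.1542]
tcp_rot: [0.119, 0.993, -0.0, -0.0]
force: [-0.0, 0.0, 0.8]
grip_width: -0.0003
gripper_force: 0.0
```

Emit:
step_arm(gripper=[0, 0, 0, 0, 0], slide=[[0, 0, 0.15], [0, 0, 0.15], [0, 0, 0.1], [0, 0, 0], [0, 0, 0]], angular=[[0, 0, 0], [0, 0, 0], [0, 0, 0], [0, 0, 0], [0, 0, 0]])

```text
t: 3.35
tcp_pos: [0.614, 0.29, 0.1502]
tcp_rot: [0.119, 0.993, -0.0, -0.0]
force: [0.1, -0.3, -0.5]
grip_width: -0.0002
gripper_force: 0.0
```

Emit:
step_arm(gripper=[0, 0, 0, 0], slide=[[0, 0, 0.1], [0, 0, 0.1], [0, 0, 0], [0, 0, 0]], angular=[[0, 0, 0], [0, 0, 0], [0, 0, 0], [0, 0, 0]])

```text
t: 3.68
tcp_pos: [0.614, 0.29, 0.1482]
tcp_rot: [0.119, 0.993, -0.0, -0.0]
force: [0.8, 0.5, -0.2]
grip_width: -0.0001
gripper_force: 0.0
```

Emit:
step_arm(gripper=[0, 0, 0, 0], slide=[[0, 0, 0.1], [0, 0, 0.1], [0, 0, 0], [0, 0, 0]], angular=[[0, 0, 0], [0, 0, 0], [0, 0, 0], [0, 0, 0]])

```text
t: 4.02
tcp_pos: [0.614, 0.2899, 0.1462]
tcp_rot: [0.119, 0.993, -0.0, -0.0]
force: [-0.5, -0.1, 0.4]
grip_width: 0.0
gripper_force: 0.0
```

Emit:
step_arm(gripper=[0, 0, 0, 0], slide=[[0, 0, 0.1], [0, 0, 0.1], [0, 0, 0], [0, 0, 0]], angular=[[0, 0, 0], [0, 0, 0], [0, 0, 0], [0, 0, 0]])

```text
t: 4.35
tcp_pos: [0.6141, 0.29, 0.1457]
tcp_rot: [0.119, 0.993, 0.0, 0.0]
force: [-4.1, -1.2, 11.9]
grip_width: 0.0
gripper_force: 5.6
```

Emit:
step_arm(gripper=[0, 0, 0, 0], slide=[[0, 0, 0.1], [0, 0, 0.1], [0, 0, 0], [0, 0, 0]], angular=[[0, 0, 0], [0, 0, 0], [0, 0, 0], [0, 0, 0]])

```text
t: 4.68
tcp_pos: [0.6141, 0.2901, 0.1456]
tcp_rot: [0.119, 0.993, 0.001, 0.001]
force: [-10.1, -3.2, 25.5]
grip_width: 0.0001
gripper_force: 13.0
```

Emit:
step_arm(gripper=[0, 0, 0, 0], slide=[[0, 0, 0.1], [0, 0, 0.1], [0, 0, 0], [0, 0, 0]], angular=[[0, 0, 0], [0, 0, 0], [0, 0, 0], [0, 0, 0]])

```text
t: 5.02
tcp_pos: [0.6142, 0.2901, 0.1455]
tcp_rot: [0.119, 0.993, 0.001, 0.001]
force: [-14.9, -5.4, 40.7]
grip_width: 0.0
gripper_force: 20.5
```

Emit:
step_arm(gripper=[0, 0, 0, 0, 0, 0, 0, 0, 0, 0], slide=[[0, 0, -1], [0, 0, -2.5], [0, 0, -2.5], [0.3, 2.1, 0], [0.3, 2.1, 0], [0.3, 2.1, 0], [0.3, 2.2, 0], [0, 0, 0.5], [0, 0, 0.2], [0, 0, 0]], angular=[[0, 0, 0], [0, 0, 0], [0, 0, 0], [0, 0, 0], [0, 0, 0], [0, 0, 0], [0, 0, 0], [0, 0, 0], [0, 0, 0], [0, 0, 0]])

```text
t: 5.85
tcp_pos: [0.6222, 0.3745, 0.1923]
tcp_rot: [0.119, 0.993, -0.001, -0.0]
force: [-0.3, -0.1, 0.6]
grip_width: 0.0003
gripper_force: 0.0
```

Emit:
step_arm(gripper=[0, 0, 0, 0], slide=[[0, 0, 0.1], [0, 0, 0.1], [0, 0, 0], [0, 0, 0]], angular=[[0, 0, 0], [0, 0, 0], [0, 0, 0], [0, 0, 0]])

```text
t: 6.18
tcp_pos: [0.6227, 0.3748, 0.1915]
tcp_rot: [0.12, 0.993, -0.0, 0.0]
force: [-0.2, 0.1, 0.5]
grip_width: 0.0001
gripper_force: 0.0
```

Emit:
step_arm(gripper=[0, 0, 0, 0], slide=[[0, 0, 0.1], [0, 0, 0.1], [0, 0, 0.1], [0, 0, 0]], angular=[[0, 0, 0], [0, 0, 0], [0, 0, 0], [0, 0, 0]])

```text
t: 6.52
tcp_pos: [0.6223, 0.3754, 0.188]
tcp_rot: [0.119, 0.993, -0.0, -0.0]
force: [-0.4, 0.5, 0.1]
grip_width: 0.0003
gripper_force: 0.0
```

Emit:
step_arm(gripper=[0, 0, 0, 0], slide=[[0, 0, 0.1], [0, 0, 0.1], [0, 0, 0], [0, 0, 0]], angular=[[0, 0, 0], [0, 0, 0], [0, 0, 0], [0, 0, 0]])

```text
t: 6.85
tcp_pos: [0.6225, 0.3755, 0.1863]
tcp_rot: [0.119, 0.993, 0.0, 0.0]
force: [-0.1, -0.4, 0.7]
grip_width: 0.0003
gripper_force: 0.3
```

Emit:
step_arm(gripper=[0, 0, 0], slide=[[0, 0, 0.1], [0, 0, 0], [0, 0, 0]], angular=[[0, 0, 0], [0, 0, 0], [0, 0, 0]])

```text
t: 7.1
tcp_pos: [0.6225, 0.3755, 0.1863]
tcp_rot: [0.119, 0.993, 0.0, 0.0]
force: [-2.3, -1.6, 7.0]
grip_width: 0.0002
gripper_force: 3.4
```

Emit:
step_arm(gripper=[0, 0, 0, 0, 0, 0, 0, 0, 0, 0, 0, 0], slide=[[0, 0, -2], [0, 0, -3.2], [0, 0, -3.2], [-0.46, -3.27, 0], [-0.46, -3.27, 0], [-0.46, -3.27, 0], [-0.46, -3.27, 0], [-0.46, -3.27, 0], [-0.46, -3.27, 0], [-0.46, -3.27, 0], [-0.46, -3.27, 0], [-0.46, -3.27, 0]], angular=[[0, 0, 0], [0, 0, 0], [0, 0, 0], [0, 0, 0], [0, 0, 0], [0, 0, 0], [0, 0, 0], [0, 0, 0], [0, 0, 0], [0, 0, 0], [0, 0, 0], [0, 0, 0]])

```text
t: 8.1
tcp_pos: [0.5927, 0.0781, 0.2694]
tcp_rot: [0.119, 0.993, 0.0, 0.0]
force: [0.3, -0.4, -0.3]
grip_width: 0.0001
gripper_force: 0.0
```

Emit:
step_arm(gripper=[0, 0, 0, 0, 0, 0, 0, 0, 0, 0, 0, 0], slide=[[-0.46, -3.27, 0], [-0.46, -3.27, 0], [-0.46, -3.27, 0], [-0.46, -3.27, 0], [-0.46, -3.27, 0], [-0.46, -3.27, 0], [-0.46, -3.27, 0], [-0.46, -3.27, 0], [-0.46, -3.27, 0], [-0.46, -3.27, 0], [-0.46, -3.27, 0], [0, 0, 0]], angular=[[0, 0, 0], [0, 0, 0], [0, 0, 0], [0, 0, 0], [0, 0, 0], [0, 0, 0], [0, 0, 0], [0, 0, 0], [0, 0, 0], [0, 0, 0], [0, 0, 0], [0, 0, 0]])

```text
t: 9.1
tcp_pos: [0.5544, -0.2901, 0.2693]
tcp_rot: [0.123, 0.992, -0.002, -0.0]
force: [-1.5, -0.5, 0.4]
grip_width: 0.0
gripper_force: 0.0
```

Emit:
step_arm(gripper=[8, 8, 8, 8, 8, 8, 8, 8, 8, 8, 8, 8], slide=[[0, 0, 0], [0, 0, 0], [0, 0, 0], [0, 0, 0], [0, 0, 0], [0, 0, 0], [0, 0, 0], [0, 0, 0], [0, 0, 0], [0, 0, 0], [0, 0, 0], [0, 0, 0]], angular=[[0, 0, 6.6], [0, 0, 6.6], [0, 0, 6.6], [0, 0, 6.6], [0, 0, 6.6], [0, 0, 6.6], [0, 0, 6.6], [0, 0, 6.6], [0, 0, 6.6], [0, 0, 6.6], [0, 0, 6.6], [0, 0, 6.6]])

```text
t: 10.1
tcp_pos: [0.5572, -0.2815, 0.2693]
tcp_rot: [0.727, 0.687, 0.0, -0.0]
force: [-0.8, 1.0, 0.3]
grip_width: 0.0801
gripper_force: 0.0
```

Emit:
step_arm(gripper=[8, 8, 8, 8, 8, 8, 8, 8, 8, 8, 8, 8], slide=[[0, 0, 0], [0, 0, 0], [0, 0, 0], [0, 0, 0], [0, 0, 0], [0, 0, 0], [0, 0, 0], [0, 0, 0], [0, 0, 0], [0, 0, 0], [0, 0, 0], [0, 0, 0]], angular=[[0, 0, 6.6], [0, 0, 6.6], [0, 0, 6.6], [0, 0, 6.6], [0, 0, 6.6], [0, 0, 6.6], [0, 0, 6.6], [0, 0, 6.6], [0, 0, 6.6], [0, 0, 6.6], [0, 0, 6.6], [0, 0, 0]])

```text
t: 11.1
tcp_pos: [0.5574, -0.2813, 0.269]
tcp_rot: [0.992, 0.124, -0.0, -0.0]
force: [-0.3, 0.3, 0.0]
grip_width: 0.0798
gripper_force: 0.0
```

```bash
python3 - <<'E'
from plant import *
from h import *
s=get_state();print(s["tcp_pos"],s["tcp_rot"],s["joint_positions"])
f=grab_frame("wrist");np.savez("w1.npz",**f);cv2.imwrite("pics/w1.png",f["pixels"][:,:,::-1])
L=np.load("lift.npz");o,R=L["o"],L["R"]
for x in(-.023,.013):print(proj(f,o+R@np.array((x,-.39,.185))))
print("axis",proj(f,o+R@np.array((-.06,-.39,.131))))
E
```

```text
[ 0.55735955 -0.28125345  0.26901089] [ 9.92290784e-01  1.23931217e-01 -2.28387682e-04 -3.14656810e-05] [-0.10166115  0.61661765  0.87811514  1.55887638 -0.49674822  1.20332418
 -0.45455159]
(np.float64(313.2114554945541), np.float64(277.3362898438499))
(np.float64(332.90757423766655), np.float64(225.40199818175694))
axis (np.float64(299.2225552228149), np.float64(288.5509387477071))
```

View pics/w1.png

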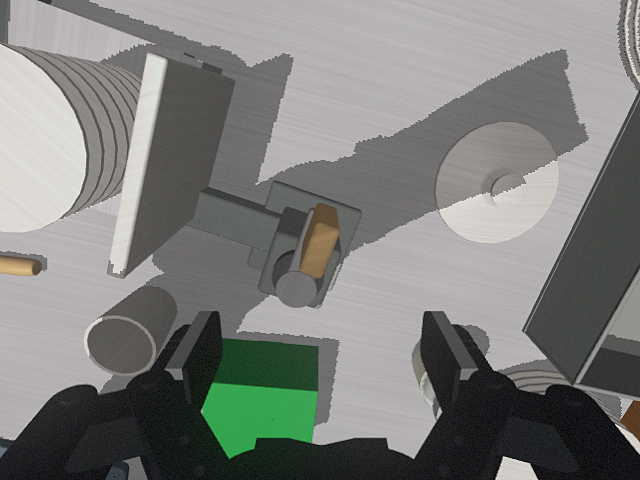

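The wrist view shows the crank grip's top face running from about (314,276) to (327,221). That is within about 3 px of the prediction, so I turn in line and grip.

Emit:
step_arm(gripper=[8, 8, 8, 8, 8, 8, 8, 8, 8, 8, 8], slide=[[0, 0, 0], [0, 0, 0], [0, 0, 0], [0, 0, 0], [0, 0, 2.5], [0, 0, 2.5], [0, 0, 2.5], [0, 0, 2.4], [0, 0, 1], [0, 0, 0], [0, 0, 0]], angular=[[0, 0, 6.5], [0, 0, 6.5], [0, 0, 6.4], [0, 0, 0], [0, 0, 0], [0, 0, 0], [0, 0, 0], [0, 0, 0], [0, 0, 0], [0, 0, 0], [0, 0, 0]])

```text
t: 12.07
tcp_pos: [0.5572, -0.2821, 0.1609]
tcp_rot: [0.999, -0.041, -0.0, 0.0]
force: [0.0, 0.8, 0.6]
grip_width: 0.0801
gripper_force: 0.0
```

Emit:
step_arm(gripper=[1, 1, 1, 1, 1, 1, 1, 1], slide=[[0, 0, 0], [0, 0, 0], [0, 0, 0], [0, 0, 0], [0, 0, 0], [0, 0, 0], [0, 0, 0], [0, 0, 0]], angular=[[0, 0, 0], [0, 0, 0], [0, 0, 0], [0, 0, 0], [0, 0, 0], [0, 0, 0], [0, 0, 0], [0, 0, 0]])

```text
t: 12.73
tcp_pos: [0.5576, -0.2809, 0.1609]
tcp_rot: [0.999, -0.043, 0.0, -0.001]
force: [-0.7, 5.3, 6.8]
grip_width: 0.0159
gripper_force: 57.8
```

```bash
python3 - <<'E'
from plant import *
s=get_state();print(s["tcp_pos"],s["tcp_rot"],s["joint_positions"],s["force"],s["grip_width"],s["wrist_torque"])
E
```

```text
[ 0.55758237 -0.2809283   0.16090371] [ 9.99091330e-01 -4.26109297e-02  4.89173215e-04 -7.64208625e-04] [-0.10012701  0.74609146  0.88660767  1.69997263 -0.66538389  1.02462063
 -0.63606824] [-0.6581613   5.26804978  6.80593792] 0.01590659235230602 [ 0.86356704  0.06673752 -0.59424006]
```

Emit:
step_arm(gripper=[1, 1, 1, 1, 1, 1], slide=[[-0.03, -0.575, 0], [-0.03, -0.575, 0], [-0.03, -0.575, 0], [-0.03, -0.575, 0], [-0.03, -0.575, 0], [-0.03, -0.575, 0]], angular=[[0, 0, -6], [0, 0, -6], [0, 0, -6], [0, 0, -6], [0, 0, -6], [0, 0, -6]])

```text
t: 13.23
tcp_pos: [0.5506, -0.2474, 0.1609]
tcp_rot: [0.963, 0.271, 0.001, -0.0]
force: [1.6, 3.1, 3.7]
grip_width: 0.0152
gripper_force: 57.8
```

Emit:
step_arm(gripper=[1, 1, 1, 1, 1, 1, 1, 1], slide=[[-0.03, -0.575, 0], [-0.03, -0.575, 0], [-0.03, -0.575, 0], [-0.03, -0.575, 0], [-0.03, -0.575, 0], [-0.03, -0.575, 0], [0, 0, 0], [0, 0, 0]], angular=[[0, 0, -6], [0, 0, -6], [0, 0, -6], [0, 0, -6], [0, 0, -6], [0, 0, -6], [0, 0, 0], [0, 0, 0]])

```text
t: 13.9
tcp_pos: [0.5245, -0.2245, 0.1609]
tcp_rot: [0.833, 0.554, 0.001, -0.001]
force: [1.3, 7.5, 6.0]
grip_width: 0.0149
gripper_force: 59.0
```

```bash
cat > c.py <<'E'
from plant import *
from h import *
from scipy.spatial.transform import Rotation as Ro
L=np.load("lift.npz");o,R=L["o"],L["R"]
s=get_state();p=R.T@(s["tcp_pos"]-o);a=p[:2]-(-.06,-.39);M=R.T@Ro.from_quat(s["tcp_rot"]).as_matrix()
print("t",s["t"],"lift p",p.round(4),"crank est deg",np.degrees(np.arctan2(a[1],a[0])),"r",np.hypot(*a),"tool x yaw deg",np.degrees(np.arctan2(M[1,0],M[0,0])))
print("q",s["joint_positions"].round(2),"F",s["force"].round(1),"F lift",(R.T@s["force"]).round(1),"tau",s["wrist_torque"].round(2),s["grip_width"])
E
python3 c.py
```

```text
t 13.9 lift p [-0.0425 -0.3357  0.1609] crank est deg 72.1521709304124 r 0.05703350052314139 tool x yaw deg 72.50976913208342
q [-0.02  0.57  0.54  1.84 -0.38  0.84  0.31] F [1.3 7.5 6. ] F lift [0.6 7.6 6. ] tau [ 1.35 -0.19  0.08] 0.014934719838801822
```

Emit:
step_arm(gripper=[1, 1, 1, 1, 1, 1, 1, 1, 1, 1, 1, 1], slide=[[-0.03, -0.575, 0], [-0.03, -0.575, 0], [-0.03, -0.575, 0], [-0.03, -0.575, 0], [-0.03, -0.575, 0], [-0.03, -0.575, 0], [-0.03, -0.575, 0], [-0.03, -0.575, 0], [-0.03, -0.575, 0], [-0.03, -0.575, 0], [-0.03, -0.575, 0], [-0.03, -0.575, 0]], angular=[[0, 0, -6], [0, 0, -6], [0, 0, -6], [0, 0, -6], [0, 0, -6], [0, 0, -6], [0, 0, -6], [0, 0, -6], [0, 0, -6], [0, 0, -6], [0, 0, -6], [0, 0, -6]])

```text
t: 14.9
tcp_pos: [0.4618, -0.2391, 0.1609]
tcp_rot: [0.346, 0.938, 0.001, 0.0]
force: [3.6, 9.0, 3.7]
grip_width: 0.0151
gripper_force: 59.0
```

```bash
python3 c.py
```

```text
t 14.9 lift p [-0.1036 -0.356   0.1609] crank est deg 142.07058606029491 r 0.05530713906072783 tool x yaw deg 144.79724138525484
q [ 0.27  0.45  0.18  1.95 -0.12  0.75  1.38] F [3.6 9.  3.7] F lift [2.8 9.3 3.7] tau [ 1.49 -0.53  0.1 ] 0.015141692602648733
```

Emit:
step_arm(gripper=[1, 1, 1, 1, 1, 1, 1, 1, 1, 1, 1, 1], slide=[[-0.03, -0.575, 0], [-0.03, -0.575, 0], [-0.03, -0.575, 0], [-0.03, -0.575, 0], [-0.03, -0.575, 0], [-0.03, -0.575, 0], [-0.03, -0.575, 0], [-0.03, -0.575, 0], [-0.03, -0.575, 0], [-0.03, -0.575, 0], [0, 0, 0], [0, 0, 0]], angular=[[0, 0, -6], [0, 0, -6], [0, 0, -6], [0, 0, -6], [0, 0, -6], [0, 0, -6], [0, 0, -6], [0, 0, -6], [0, 0, -6], [0, 0, -6], [0, 0, 0], [0, 0, 0]])

```text
t: 15.9
tcp_pos: [0.4516, -0.2931, 0.1608]
tcp_rot: [-0.168, 0.986, 0.001, 0.001]
force: [2.7, 8.7, 6.6]
grip_width: 0.0154
gripper_force: 59.5
```

```bash
python3 c.py
```

```text
t 15.9 lift p [-0.1089 -0.4107  0.1608] crank est deg -157.040104351103 r 0.05305800437550617 tool x yaw deg -155.43042592969803
q [ 0.57  0.47 -0.12  1.9   0.07  0.78  2.32] F [2.7 8.7 6.6] F lift [1.9 8.9 6.6] tau [ 1.62 -0.36  0.56] 0.015424660156522484
```

Emit:
step_arm(gripper=[5, 5, 5, 5, 5, 5, 5, 5, 5, 5, 5, 5], slide=[[0, 0, 0], [0, 0, 0], [0, 0, 0], [0, 0, 0], [0, 0, -2], [0, 0, -2], [0, 0, -2], [0, 0, 0], [0, 0, 0], [0, 0, 0], [0, 0, 0], [0, 0, 0]], angular=[[0, 0, 0], [0, 0, 0], [0, 0, 0], [0, 0, 0], [0, 0, 0], [0, 0, 0], [0, 0, 0], [0, 0, 6], [0, 0, 6], [0, 0, 6], [0, 0, 6], [0, 0, 6]])

```text
t: 16.9
tcp_pos: [0.4502, -0.2954, 0.2204]
tcp_rot: [0.098, 0.995, -0.0, -0.0]
force: [0.1, -0.5, 0.8]
grip_width: 0.05
gripper_force: 0.0
```

Emit:
step_arm(gripper=[5, 5, 5, 5, 5, 5, 5, 5, 5, 5, 5, 5], slide=[[0, 0, 0], [0, 0, 0], [0, 0, 0], [0, 0, 0], [0, 0, 0], [0, 0, 0], [0, 0, 0], [0, 0, 0], [0, 0, 0], [0, 0, 0], [0, 0, 0], [0, 0, 0]], angular=[[0, 0, 6], [0, 0, 6], [0, 0, 6], [0, 0, 6], [0, 0, 6], [0, 0, 6], [0, 0, 6], [0, 0, 6], [0, 0, 6], [0, 0, 6], [0, 0, 6], [0, 0, 6]])

```text
t: 17.9
tcp_pos: [0.4502, -0.2953, 0.2203]
tcp_rot: [0.664, 0.748, -0.0, 0.0]
force: [-0.3, 0.0, -0.0]
grip_width: 0.05
gripper_force: 0.0
```

Emit:
step_arm(gripper=[5, 5, 5, 5, 5, 5, 5, 5, 5, 5, 5, 5], slide=[[0, 0, 0], [0, 0, 0], [0, 0, 0], [0, 0, 0], [0, 0, 0], [0, 0, 0], [0, 0, 0], [0, 0, 0], [0, 0, 0], [0, 0, 0], [0, 0, 0], [0, 0, 0]], angular=[[0, 0, 6], [0, 0, 6], [0, 0, 6], [0, 0, 6], [0, 0, 6], [0, 0, 6], [0, 0, 6], [0, 0, 6], [0, 0, 6], [0, 0, 6], [0, 0, 6], [0, 0, 6]])

```text
t: 18.9
tcp_pos: [0.4503, -0.2952, 0.2204]
tcp_rot: [0.977, 0.215, -0.0, 0.0]
force: [0.4, -0.9, 0.3]
grip_width: 0.0502
gripper_force: 0.0
```

Emit:
step_arm(gripper=[5, 5], slide=[[0, 0, 0], [0, 0, 0]], angular=[[0, 0, 6], [0, 0, 0]])

```text
t: 19.07
tcp_pos: [0.4503, -0.2951, 0.2202]
tcp_rot: [0.987, 0.164, -0.0, 0.0]
force: [0.1, -0.8, -0.1]
grip_width: 0.05
gripper_force: 0.0
```

```bash
python3 c.py
```

```text
t 19.0667 lift p [-0.11   -0.4128  0.2202] crank est deg -155.48658397694768 r 0.05491153913315188 tool x yaw deg 24.076243787760898
q [ 0.01  0.49  0.73  1.85 -0.39  0.96 -0.33] F [ 0.1 -0.8 -0.1] F lift [ 0.2 -0.8 -0.1] tau [-0.01 -0.04  0.01] 0.04995639976780111
```

Emit:
step_arm(gripper=[5, 5, 5, 5, 1, 1, 1, 1, 1, 1], slide=[[0, 0, 2.5], [0, 0, 2.5], [0, 0, 1], [0, 0, 0], [0, 0, 0], [0, 0, 0], [0, 0, 0], [0, 0, 0], [0, 0, 0], [0, 0, 0]], angular=[[0, 0, 0], [0, 0, 0], [0, 0, 0], [0, 0, 0], [0, 0, 0], [0, 0, 0], [0, 0, 0], [0, 0, 0], [0, 0, 0], [0, 0, 0]])

```text
t: 19.9
tcp_pos: [0.4503, -0.2946, 0.1616]
tcp_rot: [0.986, 0.167, 0.0, -0.0]
force: [-3.6, 3.5, 8.2]
grip_width: 0.0155
gripper_force: 57.8
```

```bash
python3 c.py
```

```text
t 19.9 lift p [-0.1101 -0.4123  0.1616] crank est deg -156.02441792012277 r 0.05480399007784554 tool x yaw deg 24.44681991393868
q [ 0.06  0.55  0.67  1.92 -0.46  0.83 -0.26] F [-3.6  3.5  8.2] F lift [-3.9  3.1  8.2] tau [0.79 0.71 0.47] 0.015488135605986988
```

Emit:
step_arm(gripper=[1, 1, 1, 1, 1, 1, 1, 1, 1, 1, 1, 1], slide=[[0.03, 0.575, 0], [0.03, 0.575, 0], [0.03, 0.575, 0], [0.03, 0.575, 0], [0.03, 0.575, 0], [0.03, 0.575, 0], [0.03, 0.575, 0], [0.03, 0.575, 0], [0.03, 0.575, 0], [0.03, 0.575, 0], [0.03, 0.575, 0], [0.03, 0.575, 0]], angular=[[0, 0, -6], [0, 0, -6], [0, 0, -6], [0, 0, -6], [0, 0, -6], [0, 0, -6], [0, 0, -6], [0, 0, -6], [0, 0, -6], [0, 0, -6], [0, 0, -6], [0, 0, -6]])

```text
t: 20.9
tcp_pos: [0.5047, -0.331, 0.1616]
tcp_rot: [0.698, 0.716, 0.001, 0.0]
force: [1.0, 6.0, 3.4]
grip_width: 0.0154
gripper_force: 58.3
```

Emit:
step_arm(gripper=[1, 1, 1, 1, 1, 1, 1, 1], slide=[[0.03, 0.575, 0], [0.03, 0.575, 0], [0.03, 0.575, 0], [0.03, 0.575, 0], [0.03, 0.575, 0], [0.03, 0.575, 0], [0, 0, 0], [0, 0, 0]], angular=[[0, 0, -6], [0, 0, -6], [0, 0, -6], [0, 0, -6], [0, 0, -6], [0, 0, -6], [0, 0, 0], [0, 0, 0]])

```text
t: 21.57
tcp_pos: [0.5373, -0.3196, 0.1616]
tcp_rot: [0.444, 0.896, 0.001, 0.001]
force: [3.6, 6.2, 1.0]
grip_width: 0.0152
gripper_force: 58.9
```

```bash
python3 c.py
```

```text
t 21.5667 lift p [-0.0211 -0.4293  0.1616] crank est deg -45.264155148958004 r 0.055283170847553305 tool x yaw deg 132.49872520675876
q [ 0.4   0.58  0.1   1.68 -0.08  0.88  1.18] F [3.6 6.2 1. ] F lift [3.  6.5 1. ] tau [ 0.96 -0.48 -0.25] 0.015224833189826426
```

Emit:
step_arm(gripper=[5, 5, 5, 5, 7.5, 7.5, 7.5, 7.5, 7.5, 7.5, 7.5, 7.5], slide=[[0, 0, 0], [0, 0, 0], [0, 0, 0], [0, 0, -2.5], [0, 0, -2.5], [0, 0, -2.5], [0, 0, -2.5], [0, 0, 0], [0, 0, 0], [0, 0, 0], [0, 0, 0], [0, 0, 0]], angular=[[0, 0, 0], [0, 0, 0], [0, 0, 0], [0, 0, 0], [0, 0, 0], [0, 0, 0], [0, 0, 6.5], [0, 0, 6.5], [0, 0, 6.5], [0, 0, 6.5], [0, 0, 6.5], [0, 0, 6.5]])

```text
t: 22.57
tcp_pos: [0.5352, -0.3214, 0.2607]
tcp_rot: [0.721, 0.693, -0.0, 0.0]
force: [1.3, -0.9, 0.0]
grip_width: 0.0746
gripper_force: 0.0
```

Emit:
step_arm(gripper=[7.5, 7.5, 7.5, 7.5, 7.5, 7.5, 7.5, 7.5, 7.5, 7.5, 7.5, 7.5], slide=[[0, 0, 0], [3.1, 0.15, 0], [3.1, 0.15, 0], [3.1, 0.15, 0], [3.1, 0.15, 0], [3.1, 0.15, 0], [3.1, 0.15, 0], [3.1, 0.15, 0], [3.1, 0.15, 0], [3.1, 0.15, 0], [3.1, 0.15, 0], [3.1, 0.15, 0]], angular=[[0, 0, 3.5], [0, 0, 0], [0, 0, 0], [0, 0, 0], [0, 0, 0], [0, 0, 0], [0, 0, 0], [0, 0, 0], [0, 0, 0], [0, 0, 0], [0, 0, 0], [0, 0, 0]])

```text
t: 23.57
tcp_pos: [0.584, 0.018, 0.2607]
tcp_rot: [0.74, 0.673, 0.0, 0.0]
force: [-0.3, -0.7, 0.1]
grip_width: 0.0749
gripper_force: 0.0
```

Emit:
step_arm(gripper=[7.5, 7.5], slide=[[0, 0, 0], [0, 0, 0]], angular=[[0, 0, 0], [0, 0, 0]])

```text
t: 23.73
tcp_pos: [0.5841, 0.019, 0.2603]
tcp_rot: [0.738, 0.675, 0.0, -0.0]
force: [0.2, -0.4, 0.3]
grip_width: 0.0749
gripper_force: 0.0
```

```bash
python3 c.py; python3 - <<'E'
from plant import *
from h import *
f=grab_frame("side");np.savez("side1.npz",**f);a=f["pixels"][110:370,250:450,::-1];cv2.imwrite("pics/side1.png",cv2.resize(a,(460,598),interpolation=cv2.INTER_CUBIC))
f=grab_frame("wrist");np.savez("w2.npz",**f);cv2.imwrite("pics/w2.png",f["pixels"][:,:,::-1])
E
```

```text
t 23.7333 lift p [-0.0055 -0.0878  0.2603] crank est deg 79.77345149317762 r 0.30708188137722414 tool x yaw deg 90.06848024797736
q [-0.3   0.44  0.28  1.67 -0.14  1.06 -0.06] F [ 0.2 -0.4  0.3] F lift [ 0.3 -0.4  0.3] tau [-0.07 -0.02  0.02] 0.0748714295144641
```

View pics/side1.png

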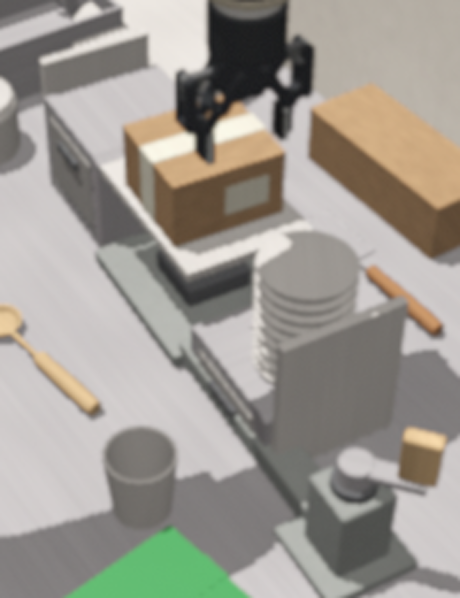

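View pics/w2.png

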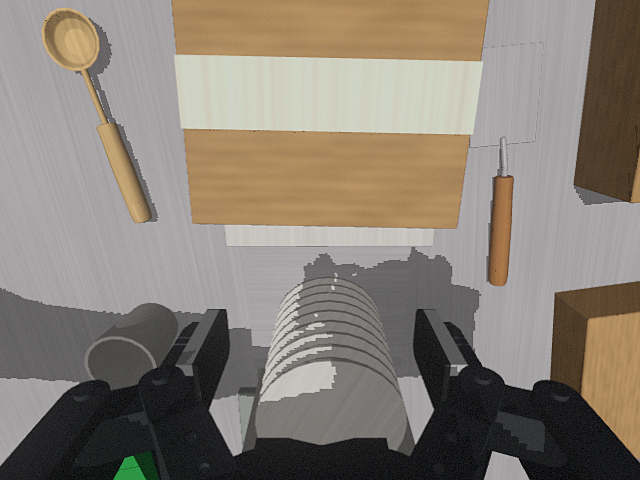

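The side view shows the platform raised level with the left landing and the carton still on it. In the wrist view the carton's near top edge runs from (192,223) to (458,228), and the platform edge lies at row 246. I use both as numeric checks.

```bash
python3 - <<'E'
from h import *
L=np.load("lift.npz");o,R=L["o"],L["R"];f=load("w2.npz")
for p in((192,223),(458,228)):print((R.T@(onz(f,*p,.2147)-o)).round(4))
for p in((227,246),(433,247)):
  for z in(.13,.1347,.14):print(z,(R.T@(onz(f,*p,z)-o)).round(4))
E
```

```text
[-0.0698 -0.0591  0.2147]
[ 0.0608 -0.062   0.2147]
0.13 [-0.0761 -0.1024  0.13  ]
0.1347 [-0.0749 -0.1007  0.1347]
0.14 [-0.0735 -0.0987  0.14  ]
0.13 [ 0.0759 -0.1036  0.13  ]
0.1347 [ 0.0744 -0.1019  0.1347]
0.14 [ 0.0728 -0.0999  0.14  ]
```

Emit:
step_arm(gripper=[7.5, 7.5, 7.5, 7.5, 7.5, 7.5, 7.5, 7.5, 7.5, 7.5, 7.5, 7.5], slide=[[0, 0, 2.5], [0, 0, 2.5], [0, 0, 2.5], [0, 0, 1.8], [0, 0, 0.5], [0.4, 0, 0], [0.4, 0, 0], [0.4, 0, 0], [0.3, 0, 0], [0.3, 0, 0], [0.3, 0, 0], [0.3, 0, 0]], angular=[[0, 0, 0], [0, 0, 0], [0, 0, 0], [0, 0, 0], [0, 0, 0], [0, 0, 0], [0, 0, 0], [0, 0, 0], [0, 0, 0], [0, 0, 0], [0, 0, 0], [0, 0, 0]])

```text
t: 24.83
tcp_pos: [0.5865, 0.0403, 0.1629]
tcp_rot: [0.74, 0.673, 0.0, 0.001]
force: [0.5, -4.0, 1.7]
grip_width: 0.0753
gripper_force: 0.0
```

Emit:
step_arm(gripper=[7.5, 7.5, 7.5, 7.5, 7.5, 7.5, 7.5, 7.5, 7.5, 7.5, 7.5, 7.5], slide=[[0.4, 0, 0], [0.4, 0, 0], [0.4, 0, 0], [0.4, 0, 0], [0.4, 0, 0], [0.4, 0, 0], [0.4, 0, 0], [0.4, 0, 0], [0.4, 0, 0], [0.4, 0, 0], [0.4, 0, 0], [0.4, 0, 0]], angular=[[0, 0, 0], [0, 0, 0], [0, 0, 0], [0, 0, 0], [0, 0, 0], [0, 0, 0], [0, 0, 0], [0, 0, 0], [0, 0, 0], [0, 0, 0], [0, 0, 0], [0, 0, 0]])

```text
t: 25.83
tcp_pos: [0.5907, 0.0891, 0.1622]
tcp_rot: [0.74, 0.673, -0.0, -0.0]
force: [-0.8, -4.7, 1.4]
grip_width: 0.0751
gripper_force: 0.0
```

```bash
python3 c.py
```

```text
t 25.8333 lift p [-0.0053 -0.0174  0.1622] crank est deg 81.64981898876302 r 0.37662181303339654 tool x yaw deg 89.85790472485321
q [-0.39  0.55  0.26  1.76 -0.18  0.85 -0.15] F [-0.8 -4.7  1.4] F lift [-0.3 -4.8  1.4] tau [-0.64  0.09  0.  ] 0.07507534567972017
```

Emit:
step_arm(gripper=[7.5, 7.5, 7.5, 7.5, 7.5, 7.5, 7.5, 7.5, 7.5, 7.5, 7.5, 7.5], slide=[[0.5, 0, 0], [0.5, 0, 0], [0.5, 0, 0], [0.5, 0, 0], [0.5, 0, 0], [0.5, 0, 0], [0.5, 0, 0], [0.5, 0, 0], [0.5, 0, 0], [0.5, 0, 0], [0.5, 0, 0], [0.5, 0, 0]], angular=[[0, 0, 0], [0, 0, 0], [0, 0, 0], [0, 0, 0], [0, 0, 0], [0, 0, 0], [0, 0, 0], [0, 0, 0], [0, 0, 0], [0, 0, 0], [0, 0, 0], [0, 0, 0]])

```text
t: 26.83
tcp_pos: [0.5962, 0.1491, 0.1621]
tcp_rot: [0.739, 0.673, -0.0, -0.0]
force: [-0.2, -1.7, -1.5]
grip_width: 0.075
gripper_force: 0.0
```

Emit:
step_arm(gripper=[7.5, 7.5, 7.5, 7.5, 7.5, 7.5, 7.5, 7.5, 7.5, 7.5, 7.5, 7.5], slide=[[0.5, 0, 0], [0.5, 0, 0], [0.5, 0, 0], [0.5, 0, 0], [0.5, 0, 0], [0.5, 0, 0], [0.5, 0, 0], [0.5, 0, 0], [0.5, 0, 0], [0.5, 0, 0], [0.4, 0, 0], [0.3, 0, 0]], angular=[[0, 0, 0], [0, 0, 0], [0, 0, 0], [0, 0, 0], [0, 0, 0], [0, 0, 0], [0, 0, 0], [0, 0, 0], [0, 0, 0], [0, 0, 0], [0, 0, 0], [0, 0, 0]])

```text
t: 27.83
tcp_pos: [0.6017, 0.2058, 0.1623]
tcp_rot: [0.739, 0.673, 0.0, -0.0]
force: [-1.3, -2.6, -1.0]
grip_width: 0.0749
gripper_force: 0.0
```

```bash
python3 c.py
```

```text
t 27.8333 lift p [-0.005   0.0998  0.1623] crank est deg 83.58922466508415 r 0.49288004275074454 tool x yaw deg 89.87470768114265
q [-0.56  0.61  0.26  1.65 -0.19  0.91 -0.32] F [-1.3 -2.6 -1. ] F lift [-1.1 -2.7 -1. ] tau [-0.51  0.05 -0.06] 0.07489315422315206
```

Emit:
step_arm(gripper=[7.5, 7.5, 7.5, 7.5, 7.5, 7.5, 7.5, 7.5, 7.5, 7.5, 7.5], slide=[[0.3, 0, 0], [0.3, 0, 0], [0.3, 0, 0], [0.3, 0, 0], [0.3, 0, 0], [0.3, 0, 0], [0.2, 0, 0], [0.2, 0, 0], [0.2, 0, 0], [0.1, 0, 0], [0.1, 0, 0]], angular=[[0, 0, 0], [0, 0, 0], [0, 0, 0], [0, 0, 0], [0, 0, 0], [0, 0, 0], [0, 0, 0], [0, 0, 0], [0, 0, 0], [0, 0, 0], [0, 0, 0]])

```text
t: 28.75
tcp_pos: [0.6041, 0.2311, 0.1623]
tcp_rot: [0.74, 0.673, -0.0, 0.0]
force: [-0.4, -2.6, -0.3]
grip_width: 0.075
gripper_force: 0.0
```

Emit:
step_arm(gripper=[7.5, 7.5, 7.5, 7.5, 7.5], slide=[[0.1, 0, 0], [0.1, 0, 0], [0.1, 0, 0], [0.1, 0, 0], [0, 0, 0]], angular=[[0, 0, 0], [0, 0, 0], [0, 0, 0], [0, 0, 0], [0, 0, 0]])

```text
t: 29.17
tcp_pos: [0.6046, 0.2353, 0.1623]
tcp_rot: [0.739, 0.673, 0.0, -0.0]
force: [-0.0, -2.0, -1.4]
grip_width: 0.0751
gripper_force: 0.0
```

```bash
python3 c.py
```

```text
t 29.1667 lift p [-0.0048  0.1295  0.1623] crank est deg 83.93475447686855 r 0.5224233355658526 tool x yaw deg 89.8644880923783
q [-0.6   0.62  0.26  1.62 -0.19  0.92 -0.36] F [-0.  -2.  -1.4] F lift [ 0.2 -2.  -1.4] tau [-0.41 -0.   -0.05] 0.07508905326336072
```

Emit:
step_arm(gripper=[7.5, 7.5, 7.5, 7.5], slide=[[0.1, 0, 0], [0.1, 0, 0], [0.1, 0, 0], [0, 0, 0]], angular=[[0, 0, 0], [0, 0, 0], [0, 0, 0], [0, 0, 0]])

```text
t: 29.5
tcp_pos: [0.6049, 0.2383, 0.1623]
tcp_rot: [0.739, 0.673, 0.0, 0.0]
force: [0.7, -2.4, -0.8]
grip_width: 0.0754
gripper_force: 0.0
```

Emit:
step_arm(gripper=[7.5, 7.5, 7.5, 7.5], slide=[[0.1, 0, 0], [0.1, 0, 0], [0, 0, 0], [0, 0, 0]], angular=[[0, 0, 0], [0, 0, 0], [0, 0, 0], [0, 0, 0]])

```text
t: 29.83
tcp_pos: [0.605, 0.2396, 0.1623]
tcp_rot: [0.74, 0.673, -0.0, 0.0]
force: [-0.9, -4.7, 1.5]
grip_width: 0.0754
gripper_force: 0.0
```

Emit:
step_arm(gripper=[7.5, 7.5, 7.5], slide=[[0.1, 0, 0], [0, 0, 0], [0, 0, 0]], angular=[[0, 0, 0], [0, 0, 0], [0, 0, 0]])

```text
t: 30.08
tcp_pos: [0.605, 0.2396, 0.1623]
tcp_rot: [0.74, 0.673, -0.001, 0.0]
force: [-0.6, -7.7, 1.9]
grip_width: 0.0753
gripper_force: 0.0
```

The TCP has stopped and the force is rising, so the carton is home. I back off and check.

Emit:
step_arm(gripper=[7.5, 7.5, 7.5, 7.5, 7.5, 7.5, 7.5, 7.5, 7.5, 7.5, 7.5], slide=[[-0.3, 0, 0], [-1, 0, 0], [-2, 0, 0], [-3, 0, 0], [-3, 0, 0], [-2, 0, -2], [0, 0, -2.5], [0, 0, -2.5], [0, 0, -2.5], [0, 0, 0], [0, 0, 0]], angular=[[0, 0, 0], [0, 0, 0], [0, 0, 0], [0, 0, 0], [0, 0, 0], [0, 0, 0], [0, 0, 0], [0, 0, 0], [0, 0, 0], [0, 0, 0], [0, 0, 0]])

```text
t: 31.0
tcp_pos: [0.5951, 0.1288, 0.2588]
tcp_rot: [0.739, 0.673, 0.002, 0.0]
force: [0.1, -0.2, 0.9]
grip_width: 0.0753
gripper_force: 0.0
```

```bash
python3 - <<'E'
from plant import *
from h import *
L=np.load("lift.npz");o,R=L["o"],L["R"]
f=grab_frame("wrist");np.savez("w3.npz",**f);cv2.imwrite("pics/w3.png",f["pixels"][:,:,::-1])
f=grab_frame("side");a=f["pixels"][110:370,250:450,::-1];cv2.imwrite("pics/side2.png",cv2.resize(a,(460,598),interpolation=cv2.INTER_CUBIC))
E
```

```text
(no output)
```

View pics/w3.png

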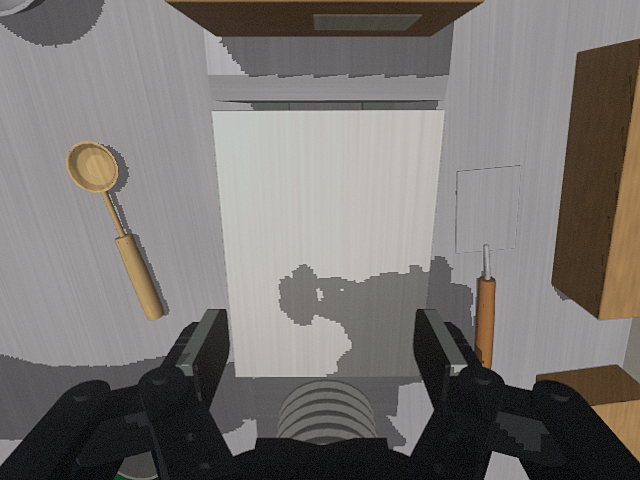

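View pics/side2.png

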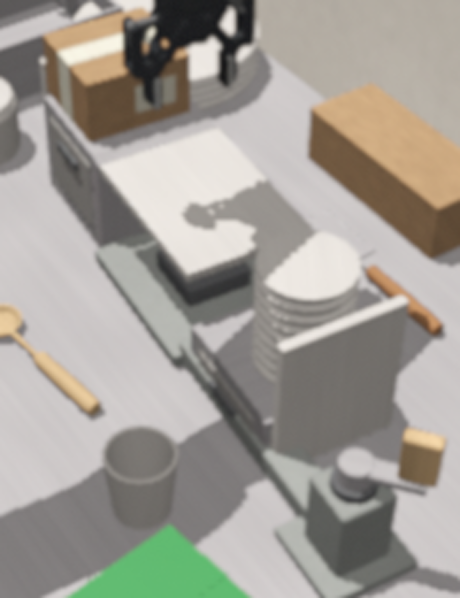

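The carton stands square on the left landing, its foot edge at wrist row 36 from (219,36) to (453,36), and the crank has not moved. One quick numeric check, then I hand in.

```bash
python3 - <<'E'
from plant import *
from h import *
L=np.load("lift.npz");o,R=L["o"],L["R"];f=load("w3.npz")
e=[R.T@(onz(f,*p,.1347)-o) for p in((219,36),(453,36))];print(np.round(e,4))
m=(e[0]+e[1])/2
if abs(m[1]+.06-.205)<.008: print("ok",job_done())
E
```

```text
[[-0.0666  0.1479  0.1347]
 [ 0.075   0.1475  0.1347]]
the job is handed in; nothing more can be done
ok None
```

I raised the lift platform to the free left landing (about 134.7 mm), pushed the carton square against the end plate with no hard contact, and handed the job in at about 31 s; no verdict came back.

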